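# Make up a soldering kit and a screen-refit kit in foam-lined trays

## Robot

A 6-joint arm with a two-finger parallel gripper is mounted at the origin on a cart in front of the work surface, level with it; the furniture and walls round the work are solid. World frame = base frame: x ahead of the robot, y to its left, z up, the work surface at z = 0. Lengths are in m, angles in rad, forces in N, time in s.
With the tool pointing down it reaches from about 0.35 to 0.975 m from the base axis. Payload 4.9 kg.
Tool frame: the origin (TCP) lies at the very end of the fingers, on their centre line; the grasp point (between the pads) lies 19 mm behind it (ctrl.grasp_offset is the distance from the TCP to the grasp point, in m); z points along the fingers, y is the line along which they close (so a half turn about z gives the same grasp; the last joint's range is limited). The gripper opens to 85 mm and grips with 20 to 120 N. Pads are 22 mm wide; open, the fingers measure 114 mm over their backs; the gripper's body (76 mm by 85 mm) begins 54 mm behind the grasp point. The pads swing forward as they close: fully open they stand 13 mm farther back than shut.
Start: joints at [-1.354, 0.053, 1.613, -0, 1.476, -0.119], TCP at [0.206, -0.59, 0.231] pointing down, gripper open.
Joint ranges: [-3.01, 3.01], [-1.01, 2.22], [0.06, 2.58], [-1.02, 4.17], [0.09, 2.62], [-3.14, 3.14]. Speed limits (rad/s): [2.57, 2.57, 3.14, 3.14, 3.14, 3.14].

## Interface

Orientations are given as a rotation vector (axis times angle).
In Python, from station import ctrl, optics gives the robot as it stands.
- The arm moves only by the shell command python3 -m handwheel 'ROWS' [OPENING] [FORCE]. ROWS is JSON, a list of rows, each an object of numbers: "tx", "ty", "tz": the shift along the tool's x, y, z in mm; "roll": the turn about the tool's z in rad. A call has 1 to 12 rows; each row shifts and turns the commanded pose from where the row before left it, along the tool's axes as they then stand; what a row does not reach is not made up. A row lasts 1/12 s, in which the tool goes at most 41.7 mm and 7.16 degrees, less where a joint would pass 70% of its speed; a pose out of reach is approached as far as the arm can. A call with a gripper value outside its range is refused whole. OPENING is the finger opening in mm, from 0 to 85.4, set as the call begins (- or left out, the last holds). The fingers move at their own pace and stop on an object; FORCE is the grip in N (left out, the last holds). Time passes only in rows, so rows that do not move let the fingers close. It gives the time, the measured TCP pose, the force, the opening and the grip force at its end, in the units of the state.
- ctrl.get_obs(): the state, without advancing time (a new reading comes with each control period).
- optics.get_image(name): name is "scene" or "top" or "wrist"; returns (picture, depth): 480x640x3 uint8, red, green, blue; 480x640 float32, m along the optical axis (not along the pixel's ray), 0 where there is no reading.
- optics.camera_params(name): a dict with "mtx" (3x3 intrinsics, pixels), "k1" (the pictures are not rectified: a ray, as slopes to the right and down, at radius r is drawn at 1 + k1 r^2 times it, then the intrinsics apply), "extrinsics" (4x4, takes a point from camera to world coordinates); the wrist camera has in their place "tool_from_camera" (4x4, takes a point from camera to tool coordinates, whose origin is the TCP and whose axes are the flange's). Camera axes: x right, y down, z forward; pixel columns grow to the right and rows downward; lengths in m; the calibration is good to about 2 mm. A picture is of the moment at which its call begins: read the wrist's pose just before it. camera_params takes no time and is no camera call.
- ctrl.finish_job(): hands the job in; it is judged then, once.
The state is a dict: "t": time; "q": joint angles; "dq": joint speeds; "effort": joint torques, N m; "tool_pos": TCP position; "tool_rot": TCP orientation; "contact_force": force on the tool from outside, world axes, zero at the start; "wrist_torque": the same for the moment, N m; "opening": finger opening in m; "grip_force": force on a finger pad.
Only numpy, scipy, OpenCV 4.12 (cv2) and the standard library are available. Lean on these libraries where they do the work, as an engineer would, in place of code of your own. Each camera call takes 0.05 s, during which the arm holds its last target. There are 200 camera calls.

## Task

Make up the two repair kits in their foam trays: in the soldering tray (orange) the solder reel lies flat in the empty round well and the flux syringe lies in the long slot, next to the loupe, which is already in place; in the screen-refit tray (blue) the roll of amber tape lies flat in the large well, the swab jar stands in the middle one and the black glue bottle in the small one. Seat every thing on the floor of its own well, and never tip the glue bottle or the jar over on the way. Leave the loupe, the round tin and the brush where they are.

Things in the scene. Friction and masses are not known exactly. Their poses are not given: they have to be found in the camera images.
- solder_tray: Soldering kit tray, orange rim and floors, dark foam, 171x169 mm. Foam top 12, rim 14, well floors 4 mm above its underside; fixed on a 2 mm grey mat. Origin: centre of underside. In its x, y (mm): slot 36 x 140 along y at (-39, 0), with a finger notch 68 (x) x 56 (y) at its middle, for the syringe; empty round well, diameter 66, at (37, 40) for the reel; well 68 at (37, -40) has the loupe.
- refit_tray: Screen-refit kit tray, blue rim and floors, dark foam, 171x169 mm. Foam top 12, rim 14, well floors 4 mm above its underside; fixed on a 2 mm grey mat. Origin: centre of underside. In its x, y (mm): three empty round wells: large, diameter 70, at (-34, 0) for the tape; middle, 58, at (37, -38) for the swab jar; small, 46, at (37, 42) for the glue.
- solder_reel: Reel of silvery solder wire with black flanges, standing flat on one flange: 52 mm diameter, 30 mm high, 0.12 kg. Take it across the flanges. Origin: centre of the underside; z up.
- heat_tape: Roll of amber heat tape lying flat: 56 mm diameter, 19 mm high (19 mm wide tape), 0.06 kg. Take it across its outside. Origin: centre of the underside; z up.
- glue: Small black glue bottle with a pointed nozzle, standing: body 32 mm diameter, 78 mm high in all, 0.03 kg. Take it across the body, fingertips 25 to 35 mm above its foot, so that the nozzle stays clear of the palm. Origin: centre of the underside; z up.
- swab_jar: White screw-top plastic jar of cotton swabs with a blue-ribbed lid, standing: 43 mm diameter, 45 mm high, 0.05 kg. Origin: centre of the underside; z up.
- flux: Cream-coloured flux syringe lying on the desk, 120 mm long along its y axis: barrel 16 mm thick from y = -44 to +30 mm, flange 24 mm wide at y = +31, needle towards -y; 0.018 kg. Take it across the barrel near the origin, fingers closing along its x. It may lie either way round in the slot. Origin: underside, mid-length; z up.
- loupe: Black ring-shaped loupe with a teal band, 58 mm diameter, 18 mm high, already lying in its well of the soldering tray. Part of that kit: to be left there. Origin: centre of the underside.
- screw_tin: Bystander: small round silvery tin with a red spot on its lid, 56 mm diameter, 22 mm high, on the desk. In neither kit: to be left where it is. Origin: centre of the underside.
- brush: Bystander: flat wooden brush, 26 x 170 x 9 mm along its y axis, lying on the desk. In neither kit: to be left where it is. Origin: underside, at mid-length.

How it is judged:
By the outcome, as a careful person would: the job done as asked, in the order asked, and still so for the second after the job is handed in, with the robot touching nothing.
It also fails if it takes over 106 s, if anything falls off the work surface, if the arm or the gripper's body presses on something with over 40 N, if the wrist force passes 120 N, or if a joint passes its speed limit or range.

## Working session

There is one attempt and no reset: what is moved stays moved. The work goes in short steps, Python scripts to look and compute and a shell command to move; the robot and the scene stay as the last step left them, time stands still between calls to the robot, and variables do not carry over. Pictures are saved under pics/ and viewed, at most 15 in all, crops included, and the job is handed in when it is done.

```bash
mkdir -p pics; cat > h.py <<'E'
import numpy as np, cv2
from station import ctrl, optics
from scipy.spatial.transform import Rotation as R
def snap(n,f=None):
    o=ctrl.get_obs(); im,d=optics.get_image(n)
    if f: cv2.imwrite('pics/'+f,im[:,:,::-1])
    return o,im,d
def cam(n,o=None):
    p=optics.camera_params(n)
    if 'extrinsics' in p: T=np.array(p['extrinsics'])
    else:
        W=np.eye(4);W[:3,:3]=R.from_rotvec(o['tool_rot']).as_matrix();W[:3,3]=o['tool_pos'];T=W@np.array(p['tool_from_camera'])
    return np.array(p['mtx']),p['k1'],T
def cast(n,uv,z,o=None):
    K,k1,T=cam(n,o); uv=np.asarray(uv,float).reshape(-1,1,2)
    s=cv2.undistortPoints(uv,K,np.array([k1,0,0,0.]))[:,0]
    r=np.c_[s,np.ones(len(s))]@T[:3,:3].T
    return T[:3,3]+r*((z-T[2,3])/r[:,2])[:,None]
E
python3 - <<'E'
from h import *
o,_,_=snap('top','top.png');snap('scene','scene.png')
print(o['t'],o['tool_pos'],o['tool_rot'],optics.camera_params('top'))
print(R.from_rotvec(o['tool_rot']).as_matrix().round(3))
print(optics.camera_params('wrist'))
E
```

```text
0.0 [ 0.20581262 -0.58950443  0.23007232] [-3.09545806e+00 -5.24658080e-01  1.60310627e-04] {'mtx': array([[461.66444243,   0.        , 318.16383817],
       [  0.        , 461.66444243, 254.11625145],
       [  0.        ,   0.        ,   1.        ]]), 'k1': -0.008961443832610813, 'extrinsics': array([[ 0.18037982, -0.96210978,  0.20446976,  0.28933885],
       [-0.98357902, -0.17769424,  0.03157647, -0.07437901],
       [ 0.00595307, -0.20680793, -0.97836345,  1.07736477],
       [ 0.        ,  0.        ,  0.        ,  1.        ]])}
[[ 0.944  0.33  -0.   ]
 [ 0.33  -0.944  0.002]
 [ 0.    -0.002 -1.   ]]
{'mtx': array([[378.85836505,   0.        , 317.91504008],
       [  0.        , 378.85836505, 243.21663971],
       [  0.        ,   0.        ,   1.        ]]), 'k1': 0.021126610378324955, 'tool_from_camera': array([[-3.48689796e-04, -9.60023955e-01, -2.79917637e-01,
         7.15962126e-02],
       [ 9.99999939e-01, -3.31840161e-04, -1.07586187e-04,
         2.71047923e-04],
       [ 1.03974028e-05, -2.79917657e-01,  9.60024013e-01,
        -1.42264017e-01],
       [ 0.00000000e+00,  0.00000000e+00,  0.00000000e+00,
         1.00000000e+00]])}
```

View pics/top.png

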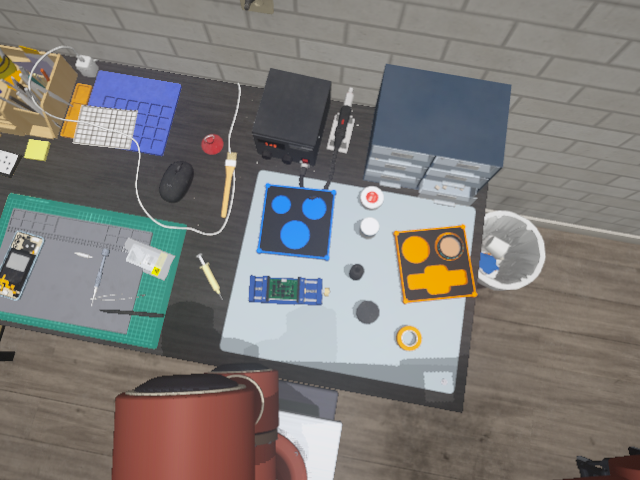

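View pics/scene.png

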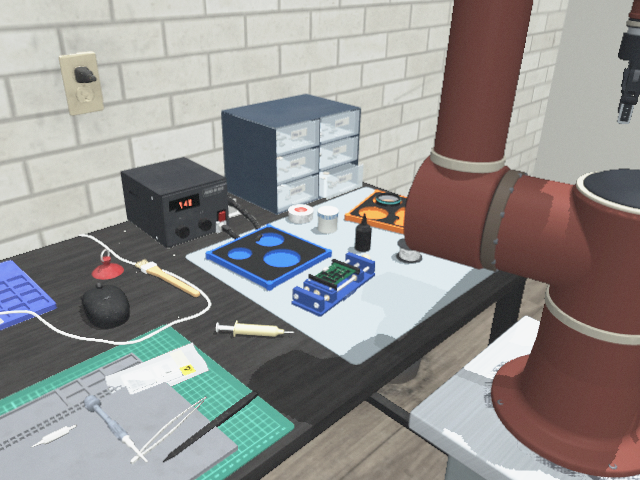

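The top view shows these pixel positions:
- Blue tray at about (297,221) and orange tray at about (437,263).
- Tin (372,197), jar (369,227), glue (356,271), reel (367,312), tape (409,338).
- Syringe about (209,276) and brush (229,185).
- A blue board holder is an obstacle at (286,290).

Next I'll measure them.

```bash
python3 - <<'E'
from h import *
o,im,d=snap('top')
hsv=cv2.cvtColor(im,cv2.COLOR_RGB2HSV)
print('go',ctrl.grasp_offset, o['opening'])
K,k1,T=cam('top')
def cloud(d):
    v,u=np.mgrid[0:480,0:640]; uv=np.stack([u,v],-1).reshape(-1,1,2).astype(float)
    s=cv2.undistortPoints(uv,K,np.array([k1,0,0,0.]))[:,0]
    return ((np.c_[s,np.ones(len(s))]*d.reshape(-1,1))@T[:3,:3].T+T[:3,3]).reshape(480,640,3)
P=cloud(d); np.save('P.npy',P)
def blobs(m,box,z,name,amin=20):
    x0,y0,x1,y1=box; mm=np.zeros((480,640),np.uint8); mm[y0:y1,x0:x1]=m[y0:y1,x0:x1]*255
    for c in cv2.findContours(mm,cv2.RETR_EXTERNAL if 'tray' not in name else cv2.RETR_CCOMP,cv2.CHAIN_APPROX_NONE)[0]:
        if cv2.contourArea(c)<amin: continue
        w=cast('top',c[:,0],z)[:,:2]*1000; r=cv2.minAreaRect(w.astype(np.float32)); e=cv2.minEnclosingCircle(w.astype(np.float32))
        M=cv2.moments(w.astype(np.float32)); 
        print(name,'cen',np.round([M['m10']/M['m00'],M['m01']/M['m00']],1),'rect',np.round(r[0],1),np.round(r[1],1),round(r[2],1),'circ',np.round(e[0],1),round(e[1],1))
H,S,V=hsv[...,0].astype(int),hsv[...,1].astype(int),hsv[...,2].astype(int)
blue=(H>95)&(H<125)&(S>150)&(V>90); org=(H>8)&(H<25)&(S>150)&(V>120)
blobs(blue,(250,175,345,265),.016,'tray_b@16');blobs(blue,(250,175,345,265),.006,'tray_b@6')
blobs(org,(385,215,485,310),.016,'tray_o@16');blobs(org,(385,215,485,310),.006,'tray_o@6')
blobs(org,(390,320,430,355),.021,'tape')
blobs(V<95,(350,295,385,330),.032,'reel')
blobs(V<80,(343,258,370,285),.05,'glue')
print('mat z',np.median(P[320:340,330:350,2]),'desk',np.median(P[320:330,190:200,2]))
for n,b in dict(reel=(350,295,385,330),jar=(355,212,384,240),tin=(358,182,387,210),tape=(390,320,430,355),glue=(343,258,370,285),flux=(185,245,235,305)).items():
    Q=P[b[1]:b[3],b[0]:b[2]].reshape(-1,3)*1000; zt=np.percentile(Q[:,2],98); q=Q[Q[:,2]>(zt-6 if n not in('glue','flux') else 9)]
    e=cv2.minEnclosingCircle(q[:,:2].astype(np.float32)); r=cv2.minAreaRect(q[:,:2].astype(np.float32))
    print(n,'zt',zt.round(1),len(q),'mean',q[:,:2].mean(0).round(1),'circ',np.round(e[0],1),round(e[1],1),'rect',np.round(r[0],1),np.round(r[1],1),round(r[2],1))
E
```

```text
go 0.0187 0.08548641445342745
tray_b@16 cen [548.6  23.5] rect [549.1  23.9] [68.5 68.8] 10.5 circ [548.8  23.4] 35.5
tray_b@16 cen [620.6  -9.5] rect [620.7  -9.9] [55.1 57.6] 10.8 circ [621.9  -9.1] 29.6
tray_b@16 cen [616.   70.2] rect [616.1  70. ] [45.4 43.3] 11.1 circ [616.1  70.5] 23.5
tray_b@16 cen [581.7  25.9] rect [582.2  25.4] [171.8 169.4] 4.5 circ [581.3  25.4] 119.3
tray_b@16 cen [582.5  25.6] rect [582.6  25.6] [165.5 163.4] 4.3 circ [583.4  25.4] 110.0
tray_b@6 cen [551.1  24.4] rect [551.6  24.8] [69.1 69.5] 10.5 circ [551.2  24.3] 35.8
tray_b@6 cen [623.8  -8.9] rect [623.9  -9.3] [55.7 58.2] 10.8 circ [625.1  -8.5] 29.9
tray_b@6 cen [619.1  71.6] rect [619.2  71.4] [45.8 43.7] 11.1 circ [619.1  71.8] 23.8
tray_b@6 cen [584.5  26.9] rect [585.   26.3] [173.5 170.9] 4.5 circ [584.1  26.3] 120.4
tray_b@6 cen [585.2  26.6] rect [585.3  26.6] [167. 165.] 4.3 circ [586.2  26.3] 111.0
tray_o@16 cen [ 502.9 -323. ] rect [ 503.  -322.8] [ 69.  140.9] 16.7 circ [ 502.1 -323.3] 70.9
tray_o@16 cen [ 564.4 -263.6] rect [ 564.1 -263.9] [65.7 63.8] 8.2 circ [ 564.4 -263.5] 33.4

[... 823 characters left out ...]
circ [ 357.4 -275.7] 27.4
mat z 0.002512239289663376 desk 0.0003475365386629292
reel zt 35.6 384 mean [ 395.6 -174. ] circ [ 352.8 -133.6] 86.8 rect [ 360.9 -127.5] [ 50.  171.1] 37.1
jar zt 50.1 245 mean [ 588.6 -145.5] circ [ 450.7 -112.6] 165.8 rect [ 449.  -122.5] [ 42.3 330.9] 80.5
tin zt 27.7 369 mean [ 668.6 -142.4] circ [ 501.2 -118.3] 216.4 rect [ 501.2 -117.9] [ 53.8 431.9] 81.8
tape zt 24.7 324 mean [ 354.8 -271. ] circ [ 328.9 -188.2] 120.5 rect [ 339.1 -186.3] [ 53.6 238.9] 11.3
glue zt 71.5 201 mean [ 473.1 -131.6] circ [ 394.2 -105.5] 109.4 rect [ 392.5 -113.7] [ 37.2 217.8] 78.8
flux zt 16.3 245 mean [406.5 180.5] circ [373.8  81.5] 177.3 rect [356.1  91.5] [354.5  46.8] 60.5
```

```bash
python3 - <<'E'
from h import *
P=np.load('P.npy')*1000
for n,b,lo,hi in [('reel',(350,295,385,330),26,40),('jar',(355,212,384,240),38,60),('tin',(358,182,387,210),18,32),('tape',(390,320,430,355),14,30),('glue_body',(343,258,370,285),15,52),('glue_tip',(343,258,370,285),55,90),('flux',(185,245,235,305),5,40),('fluxbarrel',(185,245,235,305),11,40),('brush',(215,150,240,220),4,30),('holder',(243,268,335,310),8,90),('holder',(243,268,335,310),20,90)]:
    Q=P[b[1]:b[3],b[0]:b[2]].reshape(-1,3); q=Q[(Q[:,2]>lo)&(Q[:,2]<hi)]
    e=cv2.minEnclosingCircle(q[:,:2].astype(np.float32)); r=cv2.minAreaRect(q[:,:2].astype(np.float32))
    print(n,'zt',np.percentile(q[:,2],90).round(1),len(q),'mean',q[:,:2].mean(0).round(1),'circ',np.round(e[0],1),round(e[1],1),'rect',np.round(r[0],1),np.round(r[1],1),round(r[2],1))
E
```

```text
reel zt 34.8 406 mean [ 397.  -175.8] circ [ 397.2 -175.7] 25.7 rect [ 397.1 -175.8] [50.3 48.8] 66.4
jar zt 49.4 276 mean [ 590.5 -145.9] circ [ 591.8 -146.1] 22.1 rect [ 590.5 -145.2] [41.3 41.2] 8.5
tin zt 26.1 446 mean [ 671.9 -143.6] circ [ 681.3 -148. ] 40.6 rect [ 679.5 -142.5] [54.5 74.6] 87.4
tape zt 24.1 350 mean [ 356.6 -277. ] circ [ 356.1 -277.4] 28.2 rect [ 357.3 -277.1] [53.4 55.2] 10.4
glue_body zt 51.4 92 mean [ 477.7 -133.1] circ [ 482.9 -135.1] 16.4 rect [ 482.7 -134.8] [30.4 32.2] 72.9
glue_tip zt 74.1 48 mean [ 480.9 -134.2] circ [ 482.  -134.8] 10.8 rect [ 481.8 -134.7] [20.1 19.5] 29.3
flux zt 17.0 285 mean [414.9 199.2] circ [421.9 196.4] 83.8 rect [420.4 202.1] [135.1 111.2] 13.9
fluxbarrel zt 17.3 197 mean [414.3 198.9] circ [413.8 197.1] 60.0 rect [412.1 199.4] [119.9  21.5] 36.8
brush zt 10.6 498 mean [650.8 209.1] circ [642.8 226.1] 91.7 rect [646.2 211.6] [180.9  59.4] 13.0
holder zt 40.3 1990 mean [411.5  14.9] circ [414.2  13.5] 97.5 rect [418.9  14.5] [ 78.4 194.7] 11.2
holder zt 40.9 1510 mean [412.5  16.8] circ [413.7  10.5] 94.5 rect [414.4   9.3] [ 61.  186.5] 8.1
```

```bash
python3 -m handwheel '[{"roll":0.112,"tz":20},{"roll":0.112,"tz":20},{"roll":0.112,"tz":10},{"tx":13.6,"ty":-29.6},{"tx":13.6,"ty":-29.6},{"tx":13.6,"ty":-29.6},{"tx":13.6,"ty":-29.6},{"tx":13.6,"ty":-29.6},{"tx":13.6,"ty":-29.6},{"tx":13.6,"ty":-29.6},{"tx":13.6,"ty":-29.6},{"tx":13.6,"ty":-29.6}]' 85
```

```text
$[0]: bad value
```

```bash
python3 -m handwheel '[{"tx":0,"ty":0,"tz":20,"roll":0.112}]' 85; python3 -m handwheel --help
```

```text
t: 0.23
tool_pos: [0.2064, -0.5923, 0.2155]
tool_rot: [3.115, 0.347, 0.001]
contact_force: [1.1, 0.1, 1.2]
opening: 0.085
grip_force: 0.0invalid input: not JSON, or not a number
```

```bash
python3 -m handwheel '[{"tx":0,"ty":0,"tz":20,"roll":0.1125},{"tx":0,"ty":0,"tz":10,"roll":0.1125},{"tx":13.6,"ty":-29.6,"tz":0,"roll":0},{"tx":13.6,"ty":-29.6,"tz":0,"roll":0},{"tx":13.6,"ty":-29.6,"tz":0,"roll":0},{"tx":13.6,"ty":-29.6,"tz":0,"roll":0},{"tx":13.6,"ty":-29.6,"tz":0,"roll":0},{"tx":13.6,"ty":-29.6,"tz":0,"roll":0},{"tx":13.6,"ty":-29.6,"tz":0,"roll":0},{"tx":13.6,"ty":-29.6,"tz":0,"roll":0},{"tx":13.6,"ty":-29.6,"tz":0,"roll":0},{"tx":13.6,"ty":-29.6,"tz":0,"roll":0}]' 85
```

```text
t: 1.23
tool_pos: [0.3425, -0.2926, 0.181]
tool_rot: [-3.141, 0.003, 0.0]
contact_force: [-0.3, -0.9, 1.0]
opening: 0.0851
grip_force: 0.0
```

```bash
python3 -m handwheel '[{"tx":13,"ty":-30,"tz":0,"roll":0},{"tx":13,"ty":-30,"tz":0,"roll":0},{"tx":13,"ty":-30,"tz":0,"roll":0},{"tx":8,"ty":-20,"tz":0,"roll":0},{"tx":0,"ty":0,"tz":0,"roll":0}]' 85
cat > look.py <<'E'
import sys; from h import *
o,im,d=snap('wrist',sys.argv[1]); K,k1,T=cam('wrist',o)
v,u=np.mgrid[0:480,0:640]; s=cv2.undistortPoints(np.stack([u,v],-1).reshape(-1,1,2).astype(float),K,np.array([k1,0,0,0.]))[:,0]
P=((np.c_[s,np.ones(len(s))]*d.reshape(-1,1))@T[:3,:3].T+T[:3,3]).reshape(480,640,3)*1000
np.savez('w.npz',P=P,im=im,d=d); print(o['t'],np.round(o['tool_pos']*1000,1),np.round(o['tool_rot'],3))
def seg(c,rad,lo,hi,name=''):
    m=(np.hypot(P[...,0]-c[0],P[...,1]-c[1])<rad)&(P[...,2]>lo)&(P[...,2]<hi)&(d>0.05)
    n,l,st,ce=cv2.connectedComponentsWithStats(m.astype(np.uint8)); k=1+st[1:,4].argmax(); q=P[l==k][:,:2].astype(np.float32)
    e=cv2.minEnclosingCircle(q); r=cv2.minAreaRect(q); print(name,len(q),'z',np.percentile(P[l==k][:,2],[10,90]).round(1),'circ',np.round(e[0],1),round(e[1],1),'rect',np.round(r[0],1),np.round(r[1],1),round(r[2],1))
a=list(map(float,sys.argv[2:]))
for i in range(0,len(a),5): seg(a[i:i+2],*a[i+2:i+5])
E
python3 look.py w1.png 397 -176 50 24 45
```

```text
t: 1.65
tool_pos: [0.3902, -0.1812, 0.1809]
tool_rot: [-3.14, -0.006, -0.0]
contact_force: [0.4, -0.5, -0.4]
opening: 0.0849
grip_force: 0.0
1.65 [ 390.2 -181.2  180.9] [-3.14  -0.006 -0.   ]
 3241 z [30.8 32.5] circ [ 399.3 -173.3] 25.9 rect [ 399.3 -173.4] [50.3 49.5] 66.6
```

View pics/w1.png

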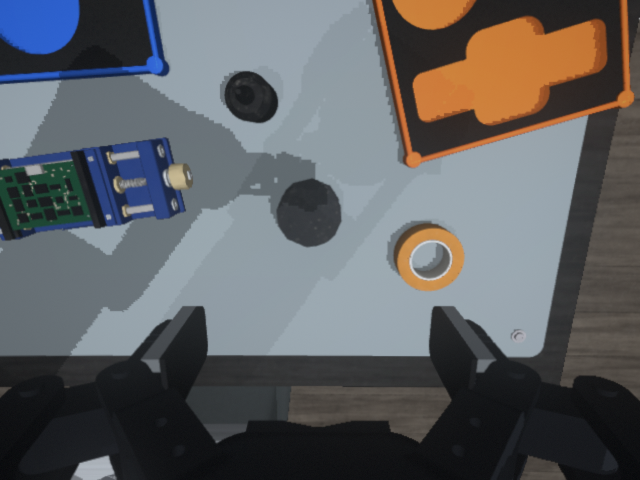

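The wrist view shows the reel at (309,213), tape at (430,257) and glue at (250,96). The reel measures (399,-173), about 2 mm off the top camera's value.

```bash
python3 -m handwheel '[{"tx":3,"ty":-2.6,"tz":38,"roll":0},{"tx":3,"ty":-2.6,"tz":38,"roll":0},{"tx":3,"ty":-2.6,"tz":38,"roll":0},{"tx":0,"ty":0,"tz":30,"roll":0},{"tx":0,"ty":0,"tz":18,"roll":0},{"tx":0,"ty":0,"tz":9,"roll":0},{"tx":0,"ty":0,"tz":0,"roll":0}]' 85 
python3 -m handwheel '[{"tx":0,"ty":0,"tz":0,"roll":0},{"tx":0,"ty":0,"tz":0,"roll":0},{"tx":0,"ty":0,"tz":0,"roll":0},{"tx":0,"ty":0,"tz":0,"roll":0},{"tx":0,"ty":0,"tz":0,"roll":0},{"tx":0,"ty":0,"tz":0,"roll":0}]' 40 40
```

```text
t: 2.28
tool_pos: [0.3964, -0.1762, 0.008]
tool_rot: [-3.139, 0.004, 0.007]
contact_force: [0.7, -0.1, 0.2]
opening: 0.085
grip_force: 0.0
t: 2.78
tool_pos: [0.4001, -0.1777, 0.0126]
tool_rot: [3.139, -0.002, 0.005]
contact_force: [-0.2, -0.4, 6.7]
opening: 0.0503
grip_force: 42.3
```

```bash
python3 -m handwheel '[{"tx":0,"ty":0,"tz":-20,"roll":0},{"tx":0,"ty":0,"tz":-35,"roll":0},{"tx":10,"ty":5,"tz":-35,"roll":0},{"tx":26,"ty":13,"tz":0,"roll":0},{"tx":26,"ty":13,"tz":0,"roll":0},{"tx":26,"ty":13,"tz":0,"roll":0},{"tx":26,"ty":13,"tz":0,"roll":0},{"tx":26,"ty":13,"tz":0,"roll":0},{"tx":20,"ty":10,"tz":0,"roll":0},{"tx":7,"ty":4,"tz":0,"roll":0},{"tx":0,"ty":0,"tz":0,"roll":0},{"tx":0,"ty":0,"tz":0,"roll":0}]'
cat >> look.py <<'E'
E
python3 look.py w2.png
python3 - <<'E'
from h import *
for i in range(4):
    o,_,_=snap('wrist'); print(np.round(o['tool_pos']*1000,1),np.round(o['tool_rot'],3))
E
```

```text
t: 3.78
tool_pos: [0.5646, -0.2603, 0.1]
tool_rot: [-3.141, 0.002, 0.002]
contact_force: [0.2, -0.2, -1.7]
opening: 0.0505
grip_force: 42.6
3.7833 [ 564.6 -260.3  100. ] [-3.141e+00  2.000e-03  2.000e-03]
[ 564.2 -260.    99.9] [-3.141e+00  2.000e-03  2.000e-03]
[ 564.1 -260.   100. ] [-3.141e+00  2.000e-03  2.000e-03]
[ 564.2 -260.   100.1] [-3.141e+00  2.000e-03  1.000e-03]
[ 564.3 -260.1  100.2] [-3.141e+00  2.000e-03  1.000e-03]
```

View pics/w2.png

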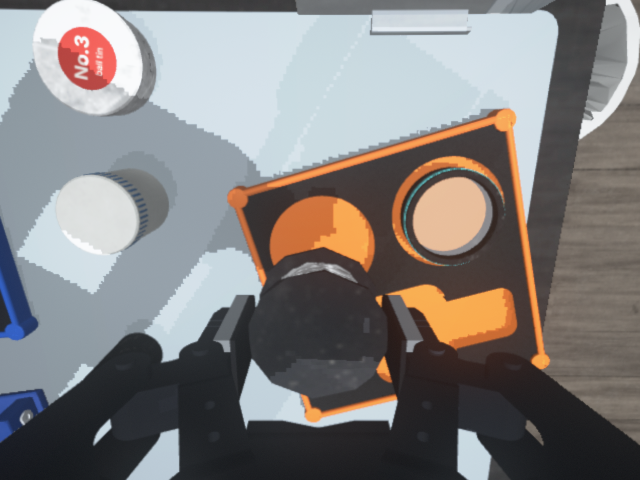

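```bash
python3 - <<'E'
from h import *
D=np.load('w.npz'); o=ctrl.get_obs(); P=D['P']
c=cast('wrist',[(237,197),(505,119),(540,362),(313,415)],.016,o)[:,:2]*1000
print(c.round(1),c.mean(0)); e=(c[0]-c[1]+c[3]-c[2]); th=np.arctan2(-e[0],e[1]); print(np.degrees(th))
C=c.mean(0); Rm=np.array([[np.cos(th),-np.sin(th)],[np.sin(th),np.cos(th)]])
for p in [(37,40),(37,-40),(-39,0)]: print(p,(C+Rm@np.array(p)).round(1))
m=(P[...,2]>80)&(P[...,2]<140)&(D['d']>.05)
m[:, :250]=0;m[:,385:]=0;m[395:]=0
z=P[m][:,2]; print(np.percentile(z,[5,50,95]))
q=P[m&(np.abs(P[...,2]-np.percentile(z,60))<5)]; print(cv2.minEnclosingCircle(q[:,:2].astype(np.float32)),len(q))
E
```

```text
[[ 599.  -211.7]
 [ 642.9 -366. ]
 [ 485.8 -410.8]
 [ 442.2 -256.5]] [ 542.50242116 -311.24131803]
15.841164844491802
(37, 40) [ 567.2 -262.7]
(37, -40) [ 589.  -339.6]
(-39, 0) [ 505.  -321.9]
[ 90.85003691 118.79987968 119.78711339]
((564.1141967773438, -259.6916198730469), 26.59750747680664) 13606
```

```bash
python3 -m handwheel '[{"tx":3,"ty":3,"tz":15,"roll":0},{"tx":0,"ty":0,"tz":25,"roll":0},{"tx":0,"ty":0,"tz":22,"roll":0},{"tx":0,"ty":0,"tz":12,"roll":0},{"tx":0,"ty":0,"tz":6,"roll":0},{"tx":0,"ty":0,"tz":2,"roll":0},{"tx":0,"ty":0,"tz":0,"roll":0}]'
python3 -m handwheel '[{"tx":0,"ty":0,"tz":1,"roll":0},{"tx":0,"ty":0,"tz":0,"roll":0},{"tx":0,"ty":0,"tz":0,"roll":0}]' 64
python3 -m handwheel '[{"tx":0,"ty":0,"tz":-15,"roll":0},{"tx":0,"ty":0,"tz":-25,"roll":0},{"tx":0,"ty":0,"tz":-40,"roll":0},{"tx":0,"ty":0,"tz":0,"roll":0},{"tx":0,"ty":0,"tz":0,"roll":0}]' 
python3 look.py w3.png 567 -262 45 25 45 589 -340 40 19 45
```

```text
t: 4.62
tool_pos: [0.5685, -0.2638, 0.0186]
tool_rot: [3.141, -0.002, 0.0]
contact_force: [-0.1, -1.0, -0.8]
opening: 0.0502
grip_force: 42.6
t: 4.87
tool_pos: [0.5694, -0.2644, 0.019]
tool_rot: [3.14, -0.002, 0.004]
contact_force: [-0.2, 0.1, 0.2]
opening: 0.064
grip_force: 0.0
t: 5.28
tool_pos: [0.5712, -0.2654, 0.1032]
tool_rot: [3.137, -0.002, 0.013]
contact_force: [0.1, -0.4, 0.2]
opening: 0.0639
grip_force: 0.0
5.2833 [ 571.2 -265.4  103.2] [ 3.137e+00 -2.000e-03  1.300e-02]
 5601 z [34.8 36.4] circ [ 568.6 -264. ] 26.1 rect [ 568.6 -264.1] [50.6 49.7] 64.7
 2567 z [21.  24.2] circ [ 587.1 -340.8] 29.9 rect [ 587.4 -340.6] [58.1 58.4] 45.8
```

View pics/w3.png

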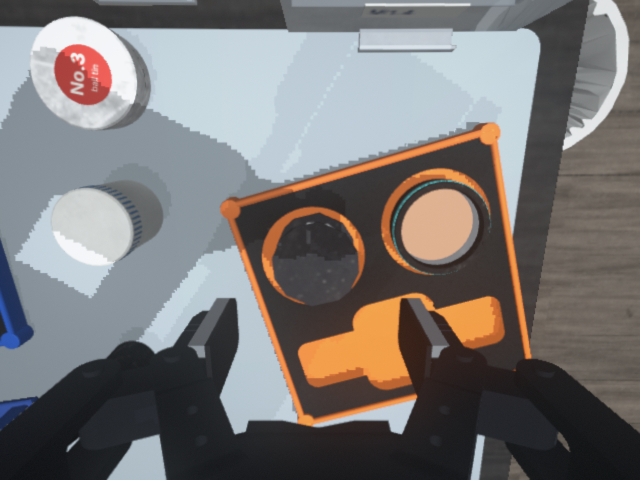

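The reel is seated: its top is at 36 mm, near the centre of the round well at (313,257), and the loupe is undisturbed at (437,228). The syringe is next.

```bash
python3 -m handwheel '[{"tx":0,"ty":0,"tz":-30,"roll":0},{"tx":-6,"ty":-16,"tz":-30,"roll":0},{"tx":-12,"ty":-33,"tz":0,"roll":0},{"tx":-12,"ty":-33,"tz":0,"roll":0},{"tx":-12,"ty":-33,"tz":0,"roll":0},{"tx":-12,"ty":-33,"tz":0,"roll":0},{"tx":-12,"ty":-33,"tz":0,"roll":0},{"tx":-12,"ty":-33,"tz":0,"roll":0},{"tx":-12,"ty":-33,"tz":0,"roll":0},{"tx":-12,"ty":-33,"tz":0,"roll":0},{"tx":-12,"ty":-33,"tz":0,"roll":0},{"tx":-12,"ty":-33,"tz":0,"roll":0}]'
python3 -m handwheel '[{"tx":-12,"ty":-33,"tz":0,"roll":0},{"tx":-12,"ty":-33,"tz":0,"roll":0},{"tx":-12,"ty":-30,"tz":0,"roll":0},{"tx":-6,"ty":-15,"tz":0,"roll":0},{"tx":0,"ty":0,"tz":0,"roll":0},{"tx":0,"ty":0,"tz":0,"roll":0}]'
python3 look.py w4.png 410 195 80 5 30 410 195 80 11 30
```

```text
t: 6.33
tool_pos: [0.441, 0.0838, 0.1562]
tool_rot: [-3.142, 0.003, 0.003]
contact_force: [0.6, 0.3, 1.3]
opening: 0.0638
grip_force: 0.0
t: 6.83
tool_pos: [0.4, 0.1937, 0.1564]
tool_rot: [3.141, 0.002, -0.003]
contact_force: [0.6, 0.4, -0.1]
opening: 0.0639
grip_force: 0.0
6.8333 [400.  193.7 156.4] [ 3.141e+00  2.000e-03 -3.000e-03]
 2201 z [ 9.5 15.5] circ [415.2 199.9] 60.0 rect [416.4 198.6] [119.8  23.4] 43.7
 1568 z [12.  15.7] circ [411.4 196.7] 38.1 rect [409.3 198.9] [75.4 23.2] 35.8
```

View pics/w4.png

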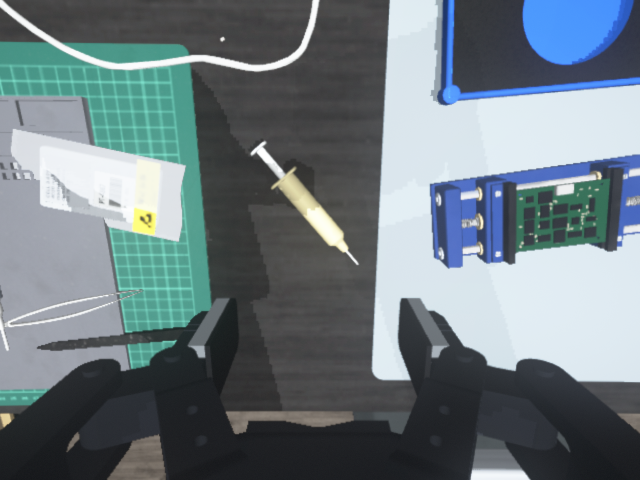

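The syringe's needle tip is at (357,264) and its plunger at (259,147). The desk around it is clear.

```bash
python3 - <<'E'
from h import *
D=np.load('w.npz');P=D['P']; o=ctrl.get_obs(); print(np.round(o['tool_pos']*1000,1))
p=cast('wrist',[(357,264),(259,148)],.008,o)[:,:2]*1000; print(p.round(1),p.mean(0),np.linalg.norm(p[1]-p[0]),np.degrees(np.arctan2(*(p[1]-p[0])[::-1])))
m=(np.hypot(P[...,0]-412,P[...,1]-196)<80)&(P[...,2]>9)&(P[...,2]<25); q=P[m][:,:2]
a=(p[1]-p[0])/120; s=(q-p.mean(0))@a; n=np.array([-a[1],a[0]]); q2=q[(s>-38)&(s<25)]
c=q2.mean(0); w=np.linalg.eigh(np.cov((q2-c).T))[1][:,1]; w*=np.sign(w@a); print(c,w,np.degrees(np.arctan2(w[1],w[0])), 's',((c-p.mean(0))@a))
E
```

```text
[400.5 193.1 156.6]
[[369.5 161.2]
 [460.9 236.6]] [415.2059178  198.91160258] 118.5702584261644 39.530868627944095
[411.66732522 196.68910437] [0.76545793 0.64348594] 40.05225128065557 s -4.094486355883504
```

```bash
python3 -m handwheel '[{"tx":12.8,"ty":-4.9,"tz":20,"roll":0},{"tx":0,"ty":0,"tz":20,"roll":-0.1165},{"tx":0,"ty":0,"tz":20,"roll":-0.1165},{"tx":0,"ty":0,"tz":20,"roll":-0.1165},{"tx":0,"ty":0,"tz":20,"roll":-0.1165},{"tx":0,"ty":0,"tz":20,"roll":-0.1165},{"tx":0,"ty":0,"tz":15,"roll":-0.1165},{"tx":0,"ty":0,"tz":10,"roll":0},{"tx":0,"ty":0,"tz":6,"roll":0},{"tx":0,"ty":0,"tz":2,"roll":0},{"tx":0,"ty":0,"tz":0,"roll":0}]' 40
python3 -m handwheel '[{"tx":0,"ty":0,"tz":0,"roll":0},{"tx":0,"ty":0,"tz":0,"roll":0},{"tx":0,"ty":0,"tz":0,"roll":0},{"tx":0,"ty":0,"tz":0,"roll":0},{"tx":0,"ty":0,"tz":0,"roll":0}]' 8 25
```

```text
t: 7.8
tool_pos: [0.414, 0.198, 0.0043]
tool_rot: [2.954, 1.07, -0.0]
contact_force: [-0.1, -0.1, 0.1]
opening: 0.0403
grip_force: 0.0
t: 8.22
tool_pos: [0.4147, 0.1986, 0.0054]
tool_rot: [2.952, 1.074, 0.003]
contact_force: [0.4, -1.8, 4.9]
opening: 0.0143
grip_force: 25.4
```

```bash
python3 -m handwheel '[{"tx":0,"ty":0,"tz":-20,"roll":0},{"tx":0,"ty":0,"tz":-35,"roll":0},{"tx":0,"ty":0,"tz":-35,"roll":-0.1152},{"tx":0,"ty":0,"tz":-35,"roll":-0.1152},{"tx":0,"ty":0,"tz":-10,"roll":-0.1152},{"tx":0,"ty":0,"tz":0,"roll":-0.1152},{"tx":0,"ty":0,"tz":0,"roll":-0.1152},{"tx":0,"ty":0,"tz":0,"roll":-0.1152},{"tx":0,"ty":0,"tz":0,"roll":-0.1152},{"tx":0,"ty":0,"tz":0,"roll":-0.1152},{"tx":0,"ty":0,"tz":0,"roll":-0.1152},{"tx":0,"ty":0,"tz":0,"roll":-0.1152}]'
python3 -m handwheel '[{"tx":-20,"ty":-2,"tz":0,"roll":0},{"tx":-35,"ty":-4,"tz":0,"roll":0},{"tx":-35,"ty":-4,"tz":0,"roll":0},{"tx":-35,"ty":-4,"tz":0,"roll":0},{"tx":-35,"ty":-4,"tz":0,"roll":0},{"tx":-35,"ty":-4,"tz":0,"roll":0},{"tx":-35,"ty":-4,"tz":0,"roll":0},{"tx":-35,"ty":-4,"tz":0,"roll":0},{"tx":-35,"ty":-4,"tz":0,"roll":0},{"tx":-35,"ty":-4,"tz":0,"roll":0},{"tx":-35,"ty":-4,"tz":0,"roll":0},{"tx":-35,"ty":-4,"tz":0,"roll":0}]'
python3 -m handwheel '[{"tx":-35,"ty":-4,"tz":0,"roll":0},{"tx":-35,"ty":-4,"tz":0,"roll":0},{"tx":-35,"ty":-4,"tz":0,"roll":0},{"tx":-15,"ty":0,"tz":15,"roll":0},{"tx":0,"ty":0,"tz":10,"roll":0},{"tx":0,"ty":0,"tz":0,"roll":0},{"tx":0,"ty":0,"tz":0,"roll":0}]'
python3 look.py w5.png
```

```text
t: 9.22
tool_pos: [0.4133, 0.1984, 0.139]
tool_rot: [-1.884, -2.514, 0.0]
contact_force: [0.1, 0.4, -0.1]
opening: 0.0142
grip_force: 24.9
t: 10.22
tool_pos: [0.4808, -0.2052, 0.139]
tool_rot: [-1.891, -2.508, -0.0]
contact_force: [0.8, 0.3, 0.8]
opening: 0.0142
grip_force: 24.9
t: 10.8
tool_pos: [0.5015, -0.3207, 0.1126]
tool_rot: [-1.888, -2.506, -0.001]
contact_force: [0.0, 0.2, -0.2]
opening: 0.0141
grip_force: 24.9
10.8 [ 501.5 -320.7  112.6] [-1.888e+00 -2.506e+00 -1.000e-03]
```

View pics/w5.png

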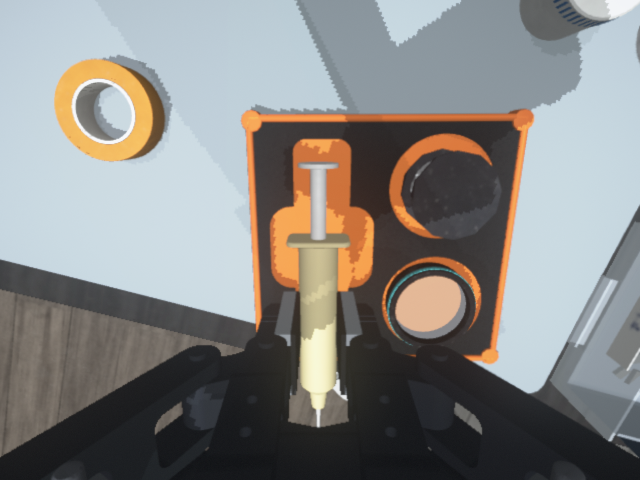

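The syringe is held square to the slot, with its flange at (318,240) and the slot notch at about (322,248). Before lowering I'll refine the tray centre from the corner knobs.

```bash
python3 - <<'E'
from h import *
o=ctrl.get_obs(); print(np.round(o['tool_pos']*1000,1))
c=cast('wrist',[(251,120),(523,121),(490,355)],.016,o)[:,:2]*1000; C=(c[0]+c[2])/2; e=c[1]-c[2]
th=np.arctan2(-e[0],e[1]); x=np.array([np.cos(th),np.sin(th)]);t=C-39*x; print(C,np.degrees(th),t)
M=R.from_rotvec(o['tool_rot']).as_matrix(); d=t-o['tool_pos'][:2]*1000; print(M[:2,:2].T@d, np.degrees(np.arctan2(M[1,0],M[0,0])))
# syringe extent
p=cast('wrist',[(318,165),(318,425)],o['tool_pos'][2]+.008-.004,o)[:,:2]*1000; print(p.mean(0),np.linalg.norm(p[0]-p[1]))
E
```

```text
[ 502.1 -320.8  113.6]
[ 542.90423501 -311.19110816] 16.214796672889538 [ 505.45559246 -322.0814328 ]
[-2.15675514  2.90655472] 106.04151073897205
[ 501.50540414 -317.22551345] 112.36856009592405
```

```bash
python3 -m handwheel '[{"tx":-4,"ty":3,"tz":20,"roll":0},{"tx":0,"ty":0,"tz":30,"roll":0},{"tx":0,"ty":0,"tz":25,"roll":0},{"tx":0,"ty":0,"tz":15,"roll":0},{"tx":0,"ty":0,"tz":8,"roll":0},{"tx":0,"ty":0,"tz":4,"roll":0},{"tx":0,"ty":0,"tz":0,"roll":0}]'
python3 -m handwheel '[{"tx":0,"ty":0,"tz":0,"roll":0},{"tx":0,"ty":0,"tz":0,"roll":0},{"tx":0,"ty":0,"tz":0,"roll":0}]' 34
python3 -m handwheel '[{"tx":0,"ty":0,"tz":-15,"roll":0},{"tx":0,"ty":0,"tz":-25,"roll":0},{"tx":0,"ty":0,"tz":-40,"roll":0},{"tx":0,"ty":0,"tz":-20,"roll":0},{"tx":0,"ty":0,"tz":0,"roll":0},{"tx":0,"ty":0,"tz":0,"roll":0}]' 
python3 look.py w6.png 505 -322 80 18 35  355 -277 45 14 30
```

```text
t: 11.43
tool_pos: [0.5068, -0.3247, 0.0127]
tool_rot: [1.89, 2.509, 0.0]
contact_force: [-0.0, 0.5, 0.0]
opening: 0.0143
grip_force: 24.9
t: 11.68
tool_pos: [0.5074, -0.326, 0.0139]
tool_rot: [1.889, 2.507, -0.0]
contact_force: [0.8, 0.0, 0.1]
opening: 0.034
grip_force: 0.0
t: 12.18
tool_pos: [0.5078, -0.3265, 0.1152]
tool_rot: [1.888, 2.504, -0.0]
contact_force: [0.2, 0.7, 0.2]
opening: 0.0341
grip_force: 0.0
12.1833 [ 507.8 -326.5  115.2] [ 1.888  2.504 -0.   ]
 1889 z [18.9 21.7] circ [ 508.  -326.6] 35.5 rect [ 507.9 -327.4] [23.3 69.3] 16.0
 6196 z [18.7 21.5] circ [ 359.1 -275.6] 28.7 rect [ 359.6 -275.6] [56.  55.8] 9.2
```

View pics/w6.png

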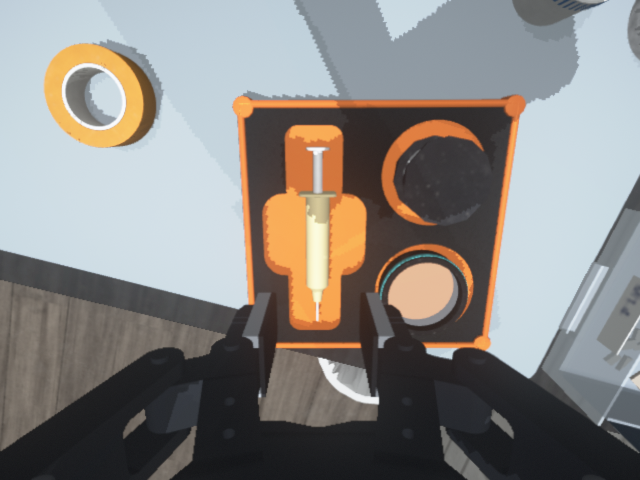

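The syringe lies in its slot, top at 22 mm, from (317,150) to (318,320). The tape is at (100,96) in the image.

```bash
python3 -m handwheel '[{"tx":18,"ty":-25.7,"tz":0,"roll":0},{"tx":18,"ty":-25.7,"tz":0,"roll":0},{"tx":18,"ty":-25.7,"tz":0,"roll":0},{"tx":18,"ty":-25.7,"tz":0,"roll":0},{"tx":18,"ty":-25.7,"tz":0,"roll":0},{"tx":0,"ty":0,"tz":20,"roll":0},{"tx":0,"ty":0,"tz":30,"roll":0},{"tx":0,"ty":0,"tz":30,"roll":0},{"tx":0,"ty":0,"tz":17,"roll":0},{"tx":0,"ty":0,"tz":8,"roll":0},{"tx":0,"ty":0,"tz":2,"roll":0},{"tx":0,"ty":0,"tz":0,"roll":0}]' 85
python3 -m handwheel '[{"tx":0,"ty":0,"tz":0,"roll":0},{"tx":0,"ty":0,"tz":0,"roll":0},{"tx":0,"ty":0,"tz":0,"roll":0},{"tx":0,"ty":0,"tz":0,"roll":0},{"tx":0,"ty":0,"tz":0,"roll":0}]' 45 30
```

```text
t: 13.23
tool_pos: [0.3577, -0.2736, 0.0044]
tool_rot: [-1.89, -2.507, -0.001]
contact_force: [0.3, 0.4, 1.0]
opening: 0.085
grip_force: 0.0
t: 13.65
tool_pos: [0.3593, -0.2753, 0.007]
tool_rot: [1.889, 2.506, -0.001]
contact_force: [-1.3, 0.6, 5.6]
opening: 0.0546
grip_force: 32.0
```

```bash
python3 -m handwheel '[{"tx":0,"ty":0,"tz":-15,"roll":0},{"tx":0,"ty":0,"tz":-30,"roll":0},{"tx":0,"ty":0,"tz":-34,"roll":0},{"tx":0,"ty":0,"tz":-34,"roll":0},{"tx":15,"ty":17,"tz":-10,"roll":0},{"tx":23.5,"ty":26.6,"tz":0,"roll":0},{"tx":23.5,"ty":26.6,"tz":0,"roll":0},{"tx":23.5,"ty":26.6,"tz":0,"roll":0},{"tx":23.5,"ty":26.6,"tz":0,"roll":0},{"tx":23.5,"ty":26.6,"tz":0,"roll":0},{"tx":23.5,"ty":26.6,"tz":0,"roll":0},{"tx":23.5,"ty":26.6,"tz":0,"roll":0}]'
python3 -m handwheel '[{"tx":23.5,"ty":26.6,"tz":0,"roll":0},{"tx":23.5,"ty":26.6,"tz":0,"roll":0},{"tx":8,"ty":10,"tz":0,"roll":0},{"tx":0,"ty":0,"tz":0,"roll":0},{"tx":0,"ty":0,"tz":0,"roll":0},{"tx":0,"ty":0,"tz":0,"roll":0}]'
python3 look.py w7.png
```

```text
t: 14.65
tool_pos: [0.5046, -0.0439, 0.1284]
tool_rot: [1.89, 2.509, 0.0]
contact_force: [0.6, -0.5, -0.5]
opening: 0.0545
grip_force: 32.1
t: 15.15
tool_pos: [0.549, 0.0238, 0.1279]
tool_rot: [-1.891, -2.508, 0.002]
contact_force: [0.7, -0.3, -0.1]
opening: 0.0548
grip_force: 32.1
15.15 [549.   23.8 127.9] [-1.891e+00 -2.508e+00  2.000e-03]
```

View pics/w7.png

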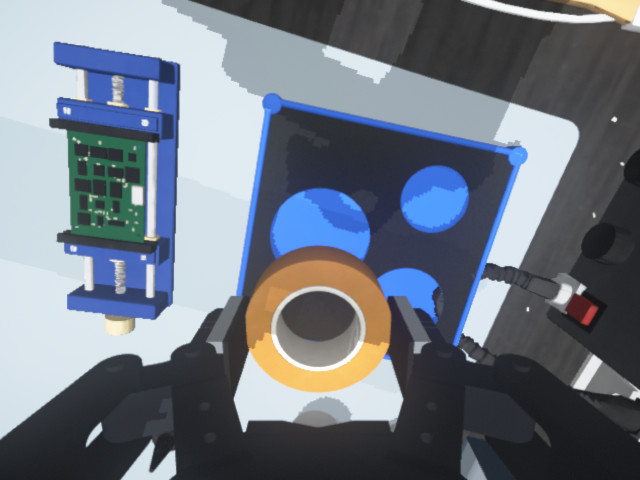

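The tape is held level at (319,318). The blue tray's knobs are at (272,103) and (518,156), and the small well at (435,199).

```bash
python3 - <<'E'
from h import *
D=np.load('w.npz');im=D['im'];P=D['P']
o=ctrl.get_obs(); print(np.round(o['tool_pos']*1000,1))
c=cast('wrist',[(272,103),(518,156)],.016,o)[:,:2]*1000; e=c[1]-c[0]; th=np.arctan2(e[1],e[0])
x=e/np.linalg.norm(e);y=np.array([-x[1],x[0]]); C=c.mean(0)-80.2*y; print(c.round(1),np.linalg.norm(e),np.degrees(th),C)
for p in [(-34,0),(37,-38),(37,42)]: print(p,(C+p[0]*x+p[1]*y).round(1))
h=cv2.cvtColor(im,cv2.COLOR_RGB2HSV); m=((h[...,0]>95)&(h[...,0]<125)&(h[...,1]>120)&(h[...,2]>90)).astype(np.uint8)
n,l,s,ce=cv2.connectedComponentsWithStats(m); k=l[199,435]
cc=cv2.findContours((l==k).astype(np.uint8),0,1)[0][0][:,0]
for z in(.014,.006): w=(cast('wrist',cc,z,o)[:,:2]*1000).astype(np.float32); print('small',z,cv2.minAreaRect(w))
t=(P[...,2]>137)&(P[...,2]<150)&(D['d']>.05)&(h[...,1]>90); q=P[t]; print(np.percentile(q[:,2],[5,50,95]),cv2.minEnclosingCircle(q[:,:2].astype(np.float32)))
M=R.from_rotvec(o['tool_rot']).as_matrix(); print(M[:2,:2].T@(C-34*x-o['tool_pos'][:2]*1000))
E
```

```text
[549.   23.5 128. ]
[[497.3 101. ]
 [659.3 113. ]] 162.45748391031782 4.253748456940641 [584.25057825  26.99745213]
(-34, 0) [550.3  24.5]
(37, -38) [624.   -8.2]
(37, 42) [618.   71.6]
small 0.014 ((617.9436645507812, 71.17729949951172), (46.09814453125, 46.785438537597656), 19.41769027709961)
small 0.006 ((620.6889038085938, 70.52914428710938), (47.53706741333008, 48.245811462402344), 19.417694091796875)
[140.28441795 141.53789757 142.5040902 ] ((556.5205078125, 23.67116355895996), 35.32034683227539)
[0.54710467 1.56688416]
```

```bash
python3 -m handwheel '[{"tx":0.5,"ty":1.6,"tz":25,"roll":0},{"tx":0,"ty":0,"tz":34,"roll":0},{"tx":0,"ty":0,"tz":30,"roll":0},{"tx":0,"ty":0,"tz":15,"roll":0},{"tx":0,"ty":0,"tz":6,"roll":0},{"tx":0,"ty":0,"tz":2,"roll":0},{"tx":0,"ty":0,"tz":0,"roll":0},{"tx":0,"ty":0,"tz":0,"roll":0}]'
python3 -m handwheel '[{"tx":0,"ty":0,"tz":2,"roll":0},{"tx":0,"ty":0,"tz":1,"roll":0},{"tx":0,"ty":0,"tz":0,"roll":0}]'
```

```text
t: 15.87
tool_pos: [0.5524, 0.025, 0.018]
tool_rot: [1.89, 2.506, 0.002]
contact_force: [0.1, 0.9, 0.4]
opening: 0.0545
grip_force: 32.1
t: 16.12
tool_pos: [0.5516, 0.0255, 0.014]
tool_rot: [1.89, 2.508, 0.001]
contact_force: [-0.4, -1.0, -0.1]
opening: 0.0544
grip_force: 32.1
```

```bash
python3 -m handwheel '[{"tx":0,"ty":0,"tz":2,"roll":0},{"tx":0,"ty":0,"tz":0,"roll":0}]'
python3 -m handwheel '[{"tx":0,"ty":0,"tz":0,"roll":0},{"tx":0,"ty":0,"tz":0,"roll":0},{"tx":0,"ty":0,"tz":0,"roll":0}]' 68
python3 -m handwheel '[{"tx":0,"ty":0,"tz":-15,"roll":0},{"tx":0,"ty":0,"tz":-25,"roll":0},{"tx":0,"ty":0,"tz":-40,"roll":0},{"tx":0,"ty":0,"tz":-30,"roll":0},{"tx":0,"ty":0,"tz":0,"roll":0},{"tx":0,"ty":0,"tz":0,"roll":0}]' 
python3 look.py w8.png 550 24 45 17 35
```

```text
t: 16.28
tool_pos: [0.551, 0.0256, 0.0112]
tool_rot: [-1.891, -2.509, 0.0]
contact_force: [-0.3, 0.3, -1.5]
opening: 0.0547
grip_force: 32.1
t: 16.53
tool_pos: [0.5512, 0.0256, 0.0114]
tool_rot: [1.891, 2.509, 0.0]
contact_force: [0.8, 0.4, 0.2]
opening: 0.0679
grip_force: 0.0
t: 17.03
tool_pos: [0.5531, 0.0254, 0.1244]
tool_rot: [1.888, 2.505, 0.005]
contact_force: [0.7, 0.2, 0.3]
opening: 0.0681
grip_force: 0.0
17.0333 [553.1  25.4 124.4] [1.888 2.505 0.005]
 3881 z [23.5 25.6] circ [551.3  24.8] 28.3 rect [551.2  25.2] [55.7 55.5] 60.3
```

View pics/w8.png

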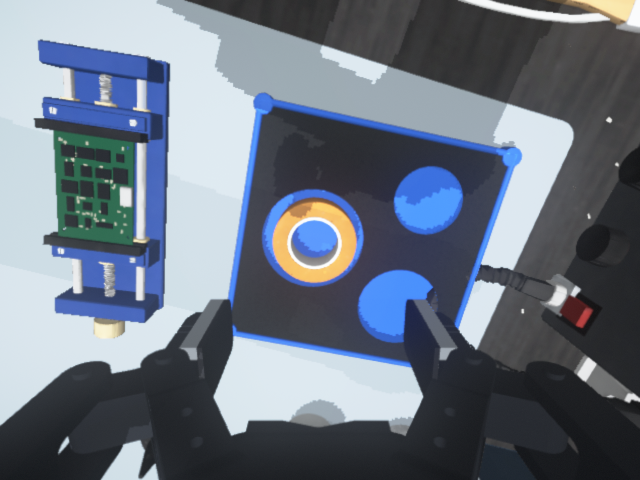

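The tape is seated, top at 25 mm, at (316,242). I'll check obstacle heights behind the tray and near the jar before going there.

```bash
python3 - <<'E'
import numpy as np
P=np.load('P.npy').reshape(-1,3)*1000
for y0 in range(-280,140,40):
    print(y0,[ (x0,int(np.max(P[(P[:,0]>=x0)&(P[:,0]<x0+20)&(P[:,1]>=y0)&(P[:,1]<y0+40)][:,2],initial=-1))) for x0 in range(620,800,20)])
E
```

```text
-280 [(620, 9), (640, 7), (660, 6), (680, 70), (700, 206), (720, 205), (740, 207), (760, 207), (780, 207)]
-240 [(620, 8), (640, 6), (660, 8), (680, 7), (700, 207), (720, 207), (740, 207), (760, 208), (780, 207)]
-200 [(620, 7), (640, 28), (660, 27), (680, 25), (700, 206), (720, 207), (740, 208), (760, 206), (780, 206)]
-160 [(620, 7), (640, 27), (660, 29), (680, 28), (700, 205), (720, 205), (740, 206), (760, 207), (780, 207)]
-120 [(620, 6), (640, 23), (660, 28), (680, 21), (700, 204), (720, 206), (740, 205), (760, 206), (780, 205)]
-80 [(620, 18), (640, 19), (660, 19), (680, 6), (700, 29), (720, 32), (740, 40), (760, 43), (780, 45)]
-40 [(620, 15), (640, 18), (660, 19), (680, 26), (700, 31), (720, 37), (740, 41), (760, 44), (780, 48)]
0 [(620, 18), (640, 18), (660, 25), (680, 28), (700, 53), (720, 124), (740, 124), (760, 124), (780, 123)]
40 [(620, 18), (640, 18), (660, 21), (680, 7), (700, 54), (720, 124), (740, 124), (760, 123), (780, 124)]
80 [(620, 21), (640, 19), (660, 19), (680, 9), (700, 54), (720, 122), (740, 127), (760, 123), (780, 123)]
120 [(620, 7), (640, 7), (660, 6), (680, 5), (700, 53), (720, 123), (740, 124), (760, 124), (780, 122)]
```

```bash
python3 -m handwheel '[{"tx":0,"ty":0,"tz":-10,"roll":0.111},{"tx":0,"ty":0,"tz":-10,"roll":0.111},{"tx":0,"ty":0,"tz":-10,"roll":0.111},{"tx":0,"ty":0,"tz":0,"roll":0.111},{"tx":0,"ty":0,"tz":0,"roll":0.111},{"tx":0,"ty":0,"tz":0,"roll":0.111},{"tx":0,"ty":0,"tz":0,"roll":0.111},{"tx":0,"ty":0,"tz":0,"roll":0.111},{"tx":0,"ty":0,"tz":0,"roll":0.111},{"tx":-20,"ty":28.5,"tz":0,"roll":0},{"tx":-20,"ty":28.5,"tz":0,"roll":0},{"tx":-20,"ty":28.5,"tz":0,"roll":0}]' 65
python3 -m handwheel '[{"tx":-20,"ty":28.5,"tz":0,"roll":0},{"tx":-20,"ty":28.5,"tz":0,"roll":0},{"tx":0,"ty":0,"tz":0,"roll":0},{"tx":0,"ty":0,"tz":0,"roll":0},{"tx":0,"ty":0,"tz":0,"roll":0}]'
python3 look.py w9.png 592 -144 40 42 60 482 -134 40 25 52 482 -134 40 55 90
```

```text
t: 18.08
tool_pos: [0.5746, -0.0763, 0.1485]
tool_rot: [-2.858, -1.298, 0.005]
contact_force: [0.5, -0.5, -0.3]
opening: 0.0653
grip_force: 0.0
t: 18.5
tool_pos: [0.5911, -0.143, 0.149]
tool_rot: [-2.859, -1.295, 0.004]
contact_force: [0.6, 0.6, -0.6]
opening: 0.0651
grip_force: 0.0
18.5 [ 591.1 -143.   149. ] [-2.859 -1.295  0.004]
 3109 z [45.7 47.5] circ [ 593.8 -144.4] 21.9 rect [ 593.9 -144.1] [43.2 42.1] 47.8
 538 z [28.7 50.3] circ [ 485.8 -128.2] 15.3 rect [ 486.5 -122.6] [11.6 30.5] 83.3
 1 z [55.1 55.1] circ [ 486.  -121.9] 0.0 rect [ 486.  -121.9] [0. 0.] 0.0
```

View pics/w9.png

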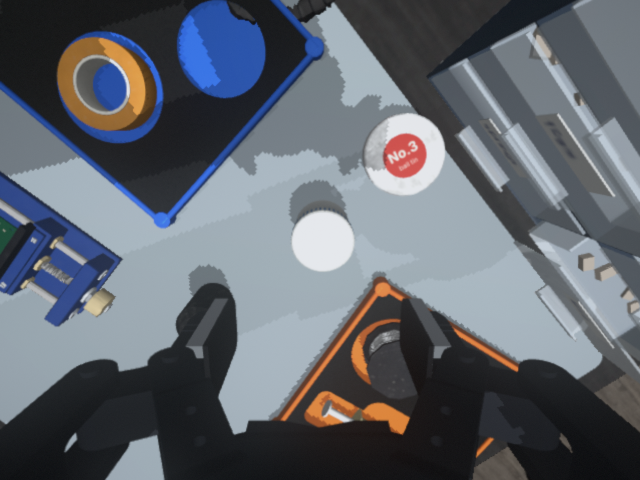

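The jar is at (323,240), measured (594,-144). The tin at (404,154) is clear of the finger line.

```bash
python3 -m handwheel '[{"tx":0.8,"ty":2.9,"tz":25,"roll":0},{"tx":0,"ty":0,"tz":36,"roll":0},{"tx":0,"ty":0,"tz":36,"roll":0},{"tx":0,"ty":0,"tz":22,"roll":0},{"tx":0,"ty":0,"tz":10,"roll":0},{"tx":0,"ty":0,"tz":4,"roll":0},{"tx":0,"ty":0,"tz":0,"roll":0},{"tx":0,"ty":0,"tz":0,"roll":0}]'
python3 -m handwheel '[{"tx":0,"ty":0,"tz":0,"roll":0},{"tx":0,"ty":0,"tz":0,"roll":0},{"tx":0,"ty":0,"tz":0,"roll":0},{"tx":0,"ty":0,"tz":0,"roll":0},{"tx":0,"ty":0,"tz":0,"roll":0}]' 32 30
```

```text
t: 19.22
tool_pos: [0.5963, -0.1449, 0.0201]
tool_rot: [2.859, 1.297, 0.003]
contact_force: [-0.2, 0.3, -0.4]
opening: 0.0652
grip_force: 0.0
t: 19.63
tool_pos: [0.5967, -0.1455, 0.0208]
tool_rot: [2.859, 1.295, 0.005]
contact_force: [0.4, 0.4, 6.6]
opening: 0.0418
grip_force: 31.0
```

```bash
python3 -m handwheel '[{"tx":0,"ty":0,"tz":-15,"roll":0},{"tx":0,"ty":0,"tz":-30,"roll":0},{"tx":0,"ty":0,"tz":-30,"roll":0},{"tx":15,"ty":-9,"tz":-10,"roll":0},{"tx":30,"ty":-17,"tz":0,"roll":0},{"tx":30,"ty":-17,"tz":0,"roll":0},{"tx":30,"ty":-17,"tz":0,"roll":0},{"tx":16,"ty":-10,"tz":0,"roll":0},{"tx":0,"ty":0,"tz":0,"roll":0},{"tx":0,"ty":0,"tz":0,"roll":0},{"tx":0,"ty":0,"tz":0,"roll":0}]'
python3 look.py w10.png
```

```text
t: 20.55
tool_pos: [0.622, -0.0083, 0.1033]
tool_rot: [2.861, 1.296, -0.0]
contact_force: [-0.2, -0.3, -0.5]
opening: 0.0418
grip_force: 30.6
20.55 [622.   -8.3 103.3] [ 2.861  1.296 -0.   ]
```

View pics/w10.png

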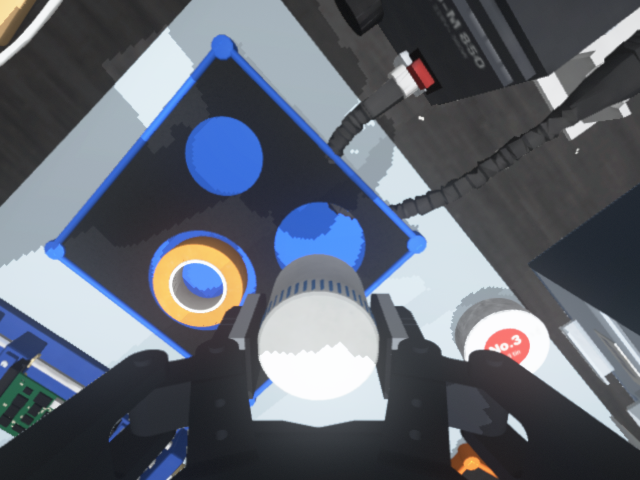

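The jar is held upright, with the middle well at (320,243) and all wells in view. Lowering.

```bash
python3 -m handwheel '[{"tx":1.4,"ty":1.5,"tz":20,"roll":0},{"tx":0,"ty":0,"tz":25,"roll":0},{"tx":0,"ty":0,"tz":20,"roll":0},{"tx":0,"ty":0,"tz":8,"roll":0},{"tx":0,"ty":0,"tz":3,"roll":0},{"tx":0,"ty":0,"tz":0,"roll":0},{"tx":0,"ty":0,"tz":0,"roll":0},{"tx":0,"ty":0,"tz":0,"roll":0}]'
python3 -m handwheel '[{"tx":0,"ty":0,"tz":1,"roll":0},{"tx":0,"ty":0,"tz":0.5,"roll":0},{"tx":0,"ty":0,"tz":0,"roll":0}]'
```

```text
t: 21.27
tool_pos: [0.6256, -0.0081, 0.0292]
tool_rot: [2.86, 1.295, 0.004]
contact_force: [-0.0, 0.5, -0.1]
opening: 0.042
grip_force: 30.6
t: 21.52
tool_pos: [0.6246, -0.0077, 0.0264]
tool_rot: [2.861, 1.296, 0.001]
contact_force: [-0.1, -0.0, -1.0]
opening: 0.0421
grip_force: 30.6
```

```bash
python3 -m handwheel '[{"tx":0,"ty":0,"tz":1,"roll":0},{"tx":0,"ty":0,"tz":0.5,"roll":0},{"tx":0,"ty":0,"tz":0,"roll":0},{"tx":0,"ty":0,"tz":0,"roll":0}]'
python3 -m handwheel '[{"tx":0,"ty":0,"tz":0,"roll":0},{"tx":0,"ty":0,"tz":0,"roll":0},{"tx":0,"ty":0,"tz":0,"roll":0}]' 58
python3 -m handwheel '[{"tx":0,"ty":0,"tz":-15,"roll":0},{"tx":0,"ty":0,"tz":-25,"roll":0},{"tx":0,"ty":0,"tz":-40,"roll":0},{"tx":0,"ty":0,"tz":-40,"roll":0},{"tx":0,"ty":0,"tz":-15,"roll":0},{"tx":0,"ty":0,"tz":0,"roll":0},{"tx":0,"ty":0,"tz":0,"roll":0}]' 
python3 look.py w11.png 624 -8 40 46 65
```

```text
t: 21.85
tool_pos: [0.6244, -0.0077, 0.0248]
tool_rot: [2.861, 1.297, 0.0]
contact_force: [-1.9, 0.2, 3.3]
opening: 0.0424
grip_force: 30.9
t: 22.1
tool_pos: [0.624, -0.0077, 0.024]
tool_rot: [-2.861, -1.296, 0.0]
contact_force: [-0.1, 0.1, -0.4]
opening: 0.0581
grip_force: 0.0
t: 22.68
tool_pos: [0.6253, -0.0079, 0.162]
tool_rot: [2.86, 1.296, 0.006]
contact_force: [-0.0, -0.2, -0.5]
opening: 0.0581
grip_force: 0.0
22.6833 [625.3  -7.9 162. ] [2.86  1.296 0.006]
 2895 z [49.7 51.5] circ [623.7  -8.4] 21.8 rect [623.8  -8.5] [42.9 42.5] 63.5
```

```bash
python3 -m handwheel '[{"tx":-20,"ty":-2,"tz":0,"roll":0},{"tx":-31,"ty":-4,"tz":0,"roll":0},{"tx":-31,"ty":-4,"tz":0,"roll":0},{"tx":-31,"ty":-4,"tz":0,"roll":0},{"tx":-31,"ty":-4,"tz":0,"roll":0},{"tx":-30,"ty":-4,"tz":0,"roll":0},{"tx":-12,"ty":-1,"tz":0,"roll":0},{"tx":0,"ty":0,"tz":0,"roll":0},{"tx":0,"ty":0,"tz":0,"roll":0},{"tx":0,"ty":0,"tz":0,"roll":0}]' 60
python3 look.py w12.png 484 -133 40 30 54 484 -133 40 54 90
```

```text
t: 23.57
tool_pos: [0.4846, -0.1318, 0.1587]
tool_rot: [-2.86, -1.297, 0.0]
contact_force: [0.9, 1.1, -0.4]
opening: 0.0601
grip_force: 0.0
23.5667 [ 484.6 -131.8  158.7] [-2.86  -1.297  0.   ]
 1084 z [39.8 53.4] circ [ 484.9 -132.8] 16.2 rect [ 484.8 -132.7] [32.  31.5] 49.3
 663 z [54.3 74.2] circ [ 485.  -132.5] 11.3 rect [ 485.4 -132.4] [21.3 21.4] 66.3
```

View pics/w12.png

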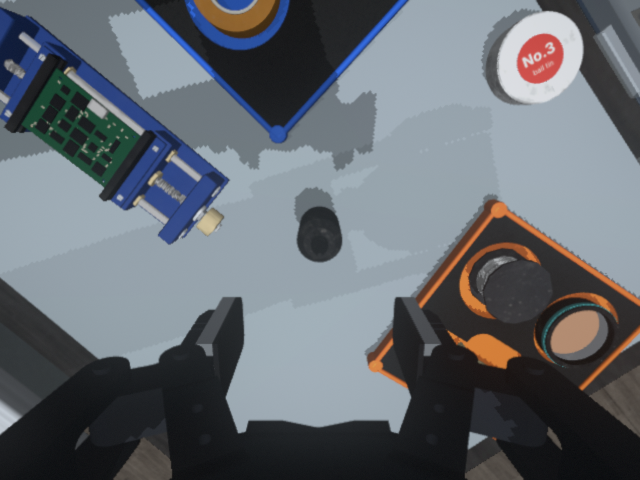

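The glue bottle stands at (320,235), measured (485,-133). Nothing is near the fingers.

```bash
python3 -m handwheel '[{"tx":0,"ty":0.8,"tz":25,"roll":0},{"tx":0,"ty":0,"tz":35,"roll":0},{"tx":0,"ty":0,"tz":35,"roll":0},{"tx":0,"ty":0,"tz":20,"roll":0},{"tx":0,"ty":0,"tz":10,"roll":0},{"tx":0,"ty":0,"tz":5,"roll":0},{"tx":0,"ty":0,"tz":0,"roll":0},{"tx":0,"ty":0,"tz":0,"roll":0}]'
python3 -m handwheel '[{"tx":0,"ty":0,"tz":0,"roll":0},{"tx":0,"ty":0,"tz":0,"roll":0},{"tx":0,"ty":0,"tz":0,"roll":0},{"tx":0,"ty":0,"tz":0,"roll":0},{"tx":0,"ty":0,"tz":0,"roll":0},{"tx":0,"ty":0,"tz":0,"roll":0}]' 22 25
```

```text
t: 24.28
tool_pos: [0.4862, -0.1331, 0.0306]
tool_rot: [2.86, 1.297, 0.002]
contact_force: [0.1, -0.9, 1.1]
opening: 0.0597
grip_force: 0.0
t: 24.78
tool_pos: [0.4862, -0.1335, 0.031]
tool_rot: [2.86, 1.296, 0.003]
contact_force: [-0.2, 0.6, 5.2]
opening: 0.0313
grip_force: 25.0
```

```bash
python3 -m handwheel '[{"tx":0,"ty":0,"tz":-15,"roll":0},{"tx":0,"ty":0,"tz":-28,"roll":0},{"tx":0,"ty":0,"tz":-28,"roll":0},{"tx":13,"ty":-2,"tz":-6,"roll":0},{"tx":30,"ty":-4.5,"tz":0,"roll":0},{"tx":30,"ty":-4.5,"tz":0,"roll":0},{"tx":30,"ty":-4.5,"tz":0,"roll":0},{"tx":30,"ty":-4.5,"tz":0,"roll":0},{"tx":30,"ty":-4.5,"tz":0,"roll":0},{"tx":30,"ty":-4.5,"tz":0,"roll":0},{"tx":30,"ty":-4.5,"tz":0,"roll":0},{"tx":18,"ty":-2.8,"tz":0,"roll":0}]'
python3 -m handwheel '[{"tx":0,"ty":0,"tz":0,"roll":0},{"tx":0,"ty":0,"tz":0,"roll":0},{"tx":0,"ty":0,"tz":0,"roll":0},{"tx":0,"ty":0,"tz":0,"roll":0}]'
python3 look.py w13.png
```

```text
t: 25.78
tool_pos: [0.6175, 0.0746, 0.1063]
tool_rot: [-2.86, -1.298, -0.001]
contact_force: [-0.1, 0.3, -0.8]
opening: 0.0316
grip_force: 24.9
t: 26.12
tool_pos: [0.6159, 0.0712, 0.106]
tool_rot: [-2.862, -1.295, 0.001]
contact_force: [-0.7, -0.2, 0.1]
opening: 0.0315
grip_force: 24.9
26.1167 [615.9  71.2 106. ] [-2.862e+00 -1.295e+00  1.000e-03]
```

View pics/w13.png

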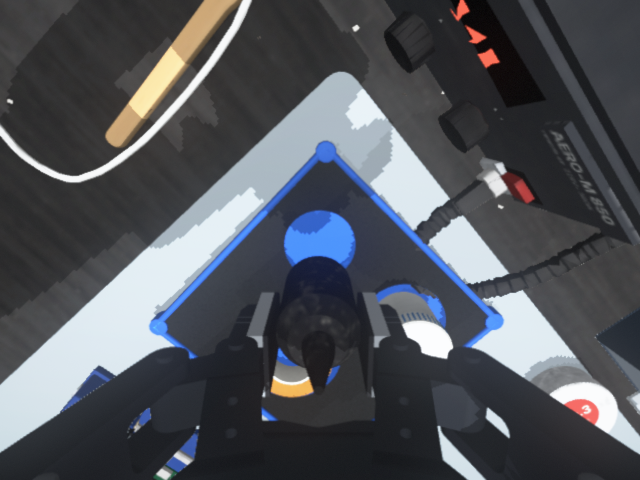

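The bottle is upright, with the small well at (320,240), knob (326,151), and the jar standing in its well at (418,325).

```bash
python3 -m handwheel '[{"tx":1.5,"ty":1.3,"tz":15,"roll":0},{"tx":0,"ty":0,"tz":25,"roll":0},{"tx":0,"ty":0,"tz":18,"roll":0},{"tx":0,"ty":0,"tz":8,"roll":0},{"tx":0,"ty":0,"tz":4,"roll":0},{"tx":0,"ty":0,"tz":1,"roll":0},{"tx":0,"ty":0,"tz":0,"roll":0},{"tx":0,"ty":0,"tz":0,"roll":0},{"tx":0,"ty":0,"tz":0,"roll":0}]'
```

```text
t: 26.92
tool_pos: [0.6187, 0.0723, 0.0355]
tool_rot: [2.861, 1.296, 0.001]
contact_force: [0.6, -0.1, -0.4]
opening: 0.0315
grip_force: 24.8
```

```bash
python3 -m handwheel '[{"tx":0,"ty":0,"tz":0.7,"roll":0},{"tx":0,"ty":0,"tz":0.5,"roll":0},{"tx":0,"ty":0,"tz":0,"roll":0},{"tx":0,"ty":0,"tz":0,"roll":0}]'
python3 -m handwheel '[{"tx":0,"ty":0,"tz":0,"roll":0},{"tx":0,"ty":0,"tz":0,"roll":0},{"tx":0,"ty":0,"tz":0,"roll":0},{"tx":0,"ty":0,"tz":0,"roll":0}]' 50
python3 -m handwheel '[{"tx":0,"ty":0,"tz":-10,"roll":0},{"tx":0,"ty":0,"tz":-20,"roll":0},{"tx":0,"ty":0,"tz":-30,"roll":0},{"tx":0,"ty":0,"tz":-40,"roll":0},{"tx":0,"ty":0,"tz":-30,"roll":0},{"tx":0,"ty":0,"tz":0,"roll":0},{"tx":0,"ty":0,"tz":0,"roll":0}]' 
python3 look.py w14.png 618 71 40 40 58 618 71 40 58 95 624 -8 40 46 65
python3 -c "
from h import *
snap('scene','end.png')"
```

```text
t: 27.25
tool_pos: [0.6189, 0.0724, 0.035]
tool_rot: [2.861, 1.296, 0.001]
contact_force: [-2.1, 0.2, 5.6]
opening: 0.0314
grip_force: 25.3
t: 27.58
tool_pos: [0.6182, 0.0725, 0.0336]
tool_rot: [-2.861, -1.296, 0.001]
contact_force: [-0.2, 0.1, -0.3]
opening: 0.0498
grip_force: 0.0
t: 28.17
tool_pos: [0.6205, 0.0725, 0.1683]
tool_rot: [2.859, 1.295, 0.01]
contact_force: [-0.6, 0.4, -0.7]
opening: 0.0501
grip_force: 0.0
28.1667 [620.5  72.5 168.3] [2.859 1.295 0.01 ]
 982 z [48.9 57.4] circ [618.8  71.9] 16.2 rect [618.9  72.1] [31.6 31.7] 57.3
 632 z [58.3 77.4] circ [619.5  72.3] 11.6 rect [618.8  72.4] [21.5 21.6] 86.0
 1115 z [49.  51.4] circ [624.4  -7.7] 21.9 rect [624.7  -2.6] [32.5 43.1] 84.9
```

View pics/w14.png

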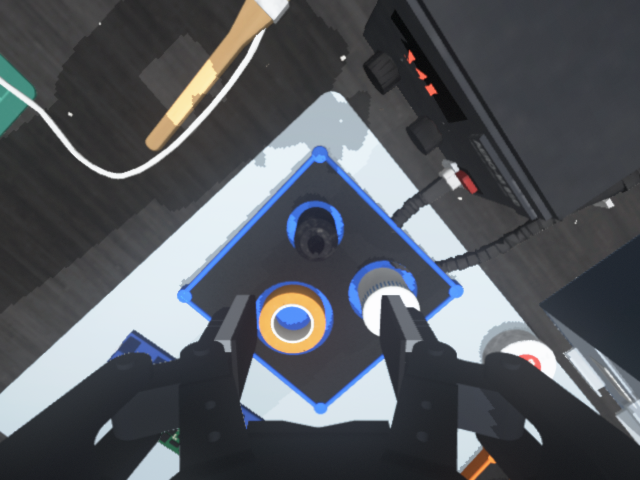

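The wrist view shows the glue (317,230), jar (388,300) and tape (293,320) upright or flat in their wells, and the brush and tin are unmoved. The heights measured after each release match seating on the floors, so I'm handing in.

```bash
python3 -c "
from station import ctrl
print(ctrl.finish_job())"
```

```text
the job is handed in; nothing more can be done
None
```

Both kits are made up and handed in after about 28 s of robot time: the camera checks put all five things on their well floors, the bottle and jar stayed upright, and I didn't touch the loupe, tin or brush.

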